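# Set the jamb and hold the strut fairing in hinge alignment

## Task

Turn the black knob on the dark grey stage until the pointer of the steel jamb lines up with the red mark, and let go of the knob; move the jamb only by its knob, not by pushing it with the gripper. Then pick up the white nylon strut fairing, bring its knuckle between the jamb's two knuckles so that the three holes line up and an 8 mm pin could slide straight through, and finish while still holding it there, upright and still, hanging free in the grip rather than resting on the jamb, with the pointer still on the mark. Leave the two blue couplers and the steel mandrel where they are.

Things in the scene. Friction and masses are not known exactly. Their poses are not given: they have to be found in the camera images.
- stage: Fixed dark grey base plate, 100 (x) x 300 (y) x 25 mm high, origin at the centre of its underside on the worktop. Its y axis is the direction in which the jamb slides and the direction of the hinge line. The knob stands on its -y part, the jamb on its +y part; the white scale lies along the jamb's -x side, the knuckles are on the jamb's +x side.
- knob: Black knob, 44 mm diameter, vertical axis; the bar grip across its top lies along this body's x. Clockwise from above moves the jamb 8 mm per radian along the stage's +y, turning back moves it to -y. It starts 0 to 0.4 rad from its counter-clockwise stop, turns 4.2 rad in all, and friction holds it where it is left (turning takes about 0.06 N m).
- knob_grip (a point): Point on the knob's axis at the height at which to grip the bar, 62 mm above the worktop. The bar is 42 mm long, 14 mm thick and 30 mm tall; its top is 69 mm and the disc under it 39 mm above the worktop.
- jamb: Steel block, 44 (x) x 75 (y) x 50 mm high, sliding along the stage's y; origin at the centre of its underside, 26 mm above the worktop. Its +x face carries two hinge knuckles (22 mm outside, 13 mm bore along y, 16 mm wide, tops 87 mm above the worktop) with a 26 mm gap between them, open above, below and to +x. The screw holds it against pushes of a few newtons; the fingers must not push it.
- jamb_bore (a point): Middle of the gap between the jamb's knuckles, on their bore axis: 41 mm in +x from the jamb's origin (19 mm off the block's face), 76 mm above the worktop.
- pointer (a point): Tip of the thin black pointer on the jamb's -x side, over the white scale, about 30 mm above the worktop.
- mark_line (a point): Red line (2 mm wide) of the red marker at the edge of the scale. The pointer is aligned when its tip and this point have the same position along the stage's y; at the start the mark lies 10 to 24 mm to the +y side of the pointer.
- fairing: Loose white nylon strut fairing, 0.12 to 0.25 kg, standing on its foot; origin at the centre of the underside, z up. Foot 50 (x) x 90 (y) x 12 mm. The streamlined body above it reaches 85 mm, 26 mm thick along x with flat parallel sides for y -26 to +18 mm (nose to -y, thin tail to +y): grip there. One knuckle (22 mm outside, 13 mm bore along y, 16 mm wide) stands out from the foot to -x.
- fairing_bore (a point): Centre of the fairing's knuckle bore, 41 mm in -x from the fairing's origin and 11 mm above its underside. It should meet jamb_bore with the fairing on the stage's +x side, its axes parallel to the stage's; its underside is then 65 mm above the worktop with nothing beneath to rest on.
- coupler_a: Blue anodized quick coupler standing on the worktop, 34 mm diameter, 46 mm high, origin at the centre of its underside. Leave it alone.
- coupler_b: A second blue coupler of the same size. Leave it alone.
- mandrel: Steel mandrel, 8 mm rod 160 mm long lying along its x axis, with a 16 mm square grip and collar; origin under its middle, on the worktop. Leave it alone.
There are look-alikes about, which are no part of the job. There is more than one size of the fairing; the one meant has the size given above.

How it is judged:
By the outcome, as a careful person would: the job done as asked, in the order asked, and still so for the second after the job is handed in, while the arm keeps its last pose, push and grip.
It also fails if it takes over 72 s, if anything falls off the work surface, if the arm or the gripper's body presses on something with over 40 N, if the wrist force passes 120 N, or if a joint passes its speed limit or range.

## Robot

A 6-joint arm with a two-finger parallel gripper is mounted at the origin on the work surface. World frame = base frame: x ahead of the robot, y to its left, z up, the work surface at z = 0. Lengths are in m, angles in rad, forces in N, time in s.
With the tool pointing down it reaches from about 0.35 to 0.85 m from the base axis. Payload 8.1 kg.
Tool frame: the origin (TCP) lies midway between the tips of the shut fingers; the grasp point (between the pads) lies 19 mm behind it; z points along the fingers, y is the direction in which the jaws open and shut (so a half turn about z gives the same grasp; the last joint's range is limited). The gripper opens to 93 mm and grips with 3 to 60 N. Pads are 15 mm wide; open, the fingers measure 128 mm over their backs; the gripper's body (75 mm by 188 mm) begins 65 mm behind the grasp point.
Start: joints at [1.094, 0.13, 1.488, -0, 1.523, -0.085], TCP at [0.229, 0.555, 0.219] pointing down, gripper open.
Joint ranges: [-2.96, 2.96], [-0.89, 2.26], [0.02, 2.5], [-1.34, 4.48], [0, 2.73], [-2.66, 2.66]. Speed limits (rad/s): [2.39, 2.39, 2.79, 3.14, 3.14, 3.14].

## Interface

Orientations are given as a rotation vector (axis times angle).
In Python, from plant import robot gives the robot as it stands. The module is installed in compiled form; this text tells all that it offers.
- The arm moves only by the shell command python3 -m pendant 'ROWS' [FORCE]. ROWS is JSON, a list of rows, each an object with "translation": the shift along the tool's x, y, z in mm, a list of three; "twist": the turn, a rotation vector about the tool's x, y, z in rad, a list of three; "grip": the opening, from -1 (shut) to 1 (fully open). A call has exactly 10 rows; each row shifts and turns the pose as measured when the row begins, along the tool's axes as they then stand; what a row does not reach is not made up. A row lasts 1/10 s, in which the tool goes at most 50 mm and 8.59 degrees, less where a joint would pass 70% of its speed; a pose out of reach is approached as far as the arm can. A call is refused whole if a number of a shift passes 50 or a number of a turn 0.15, either way. A call with a gripper value outside its range is refused whole. The fingers move at their own pace and stop on an object; FORCE is the grip in N (left out, the last holds). Time passes only in rows, so rows that do not move let the fingers close, or fill a call up. It gives the time, the measured TCP pose, the force and the opening at its end, in the units of the state.
- robot.read_state(): the state, without advancing time (a new reading comes with each control period).
- robot.read_camera(name): name is "side" or "top" or "wrist"; returns (picture, depth): 400x640x3 uint8, red, green, blue; 400x640 float32, m along the optical axis (not along the pixel's ray), 0 where there is no reading.
- robot.camera_info(name): a dict with "vertical_fov" (degrees; the focal length in pixels is half the picture's height over the tangent of half this angle, whatever the lens; pixels are square), "cx", "cy" (the principal point, pixels), "D" ([k1, k2, p1, p2, k3] as OpenCV has them; the pictures are not rectified), "cam_to_world" (4x4, takes a point from camera to world coordinates). Camera axes: x right, y up, looking along -z (the intrinsics and any distortion apply to the point x, -y, -z); pixel columns grow to the right and rows downward; lengths in m; the calibration is good to about 2 mm. A picture is of the moment at which its call begins: read the wrist's pose just before it. camera_info takes no time and is no camera call; for the wrist camera it gives the pose at the moment of the call.
- robot.close_job(): hands the job in, once; it reports no verdict.
The state is a dict: "t": time; "q": joint angles; "dq": joint speeds; "joint_torque": joint torques, N m; "tool_pos": TCP position; "orientation": TCP orientation; "force": force on the tool from outside, world axes, zero at the start; "wrist_torque": the same for the moment, N m; "opening": finger opening in m.
Only numpy, scipy, OpenCV 4.12 (cv2) and the standard library are available. Lean on these libraries where they do the work, as an engineer would, in place of code of your own. Each camera call takes 0.05 s, during which the arm holds its last target. There are 200 camera calls.

## Working session

There is one attempt and no reset: what is moved stays moved. The work goes in short steps, Python scripts to look and compute and a shell command to move; the robot and the scene stay as the last step left them, time stands still between calls to the robot, and variables do not carry over. Pictures are saved under pics/ and viewed, about 8 in all and at most 12, crops included, and the job is handed in when it is done.

```bash
mkdir -p pics && cat > h.py <<'E'
import numpy as np, cv2
from plant import robot
from scipy.spatial.transform import Rotation as R
def K(info,h=400):
    f=h/2/np.tan(np.radians(info["vertical_fov"])/2)
    return np.array([[f,0,info["cx"]],[0,f,info["cy"]],[0,0,1.]])
def rays(info,uv):
    n=cv2.undistortPoints(np.array(uv,float).reshape(-1,1,2),K(info),np.array(info["D"],float)).reshape(-1,2)
    T=np.array(info["cam_to_world"]); d=np.c_[n[:,0],-n[:,1],-np.ones(len(n))]
    return T[:3,3],d@T[:3,:3].T
def onplane(info,uv,z):
    o,d=rays(info,uv); return o+d*((z-o[2])/d[:,2])[:,None]
def withdepth(info,uv,dep):
    o,d=rays(info,uv); uv=np.array(uv).astype(int).reshape(-1,2)
    return o+d*dep[uv[:,1],uv[:,0]][:,None]
def proj(info,P):
    T=np.linalg.inv(np.array(info["cam_to_world"])); p=np.atleast_2d(P)@T[:3,:3].T+T[:3,3]
    p=p*[1,-1,-1]
    return cv2.projectPoints(p,np.zeros(3),np.zeros(3),K(info),np.array(info["D"],float))[0].reshape(-1,2)
def snap(name,tag):
    info=robot.camera_info(name); im,d=robot.read_camera(name)
    np.savez(f'pics/{tag}.npz',im=im,d=d,info=np.array(info,dtype=object))
    cv2.imwrite(f'pics/{tag}.png',im[...,::-1]); return info,im,d
def load(tag):
    z=np.load(f'pics/{tag}.npz',allow_pickle=True); return z['info'].item(),z['im'],z['d']
E
python3 - <<'E'
from h import *
for c in ("top","side","wrist"):
    i,im,d=snap(c,c+"0"); print(c,i["vertical_fov"],i["cx"],i["cy"],i["D"],np.round(i["cam_to_world"],3).tolist(),(d>0).mean())
s=robot.read_state(); print(s)
E
```

```text
top 45.61316650741305 320.02585946460516 200.59415082863634 [0.00171823 0.         0.         0.         0.        ] [[0.006, 0.996, -0.09, 0.472], [-1.0, 0.006, -0.003, -0.024], [-0.002, 0.09, 0.996, 1.423], [0.0, 0.0, 0.0, 1.0]] 0.99590234375
side 55.58080186942584 320.4254011046593 201.68571869444602 [-0.07568735  0.          0.          0.          0.        ] [[-0.969, 0.133, -0.209, 0.386], [-0.247, -0.571, 0.783, 0.797], [-0.015, 0.81, 0.586, 0.653], [0.0, 0.0, 0.0, 1.0]] 0.9960234375
wrist 65.13517918087011 313.1655228409084 195.75340988877903 [0.01406217 0.         0.         0.         0.        ] [[0.382, -0.887, -0.259, 0.157], [0.924, 0.366, 0.109, 0.584], [-0.002, -0.281, 0.96, 0.384], [0.0, 0.0, 0.0, 1.0]] 0.99601171875
{'t': 0.15, 'q': array([ 1.09364025e+00,  1.31014821e-01,  1.48903746e+00,  1.43294560e-05,
        1.52300566e+00, -8.53751990e-02]), 'dq': array([ 1.05833259e-03, -1.14658364e-03, -4.19174216e-03,  2.81068747e-05,
       -2.32494752e-05,  8.90903168e-04]), 'joint_torque': array([ 7.71232608e-04, -5.60478437e+01, -4.92332053e+01,  7.68300123e-02,
        3.06325557e-02, -1.13418153e-04]), 'tool_pos': array([0.22885542, 0.55415586, 0.21780764]), 'orientation': array([-6.11398746e-01, -3.08109548e+00,  2.20469043e-03]), 'force': array([ 0.34505004, -0.53335996,  0.20319612]), 'wrist_torque': array([ 0.00510014,  0.03202142, -0.01228912]), 'opening': 0.09323423870468613}
```

View pics/top0.png

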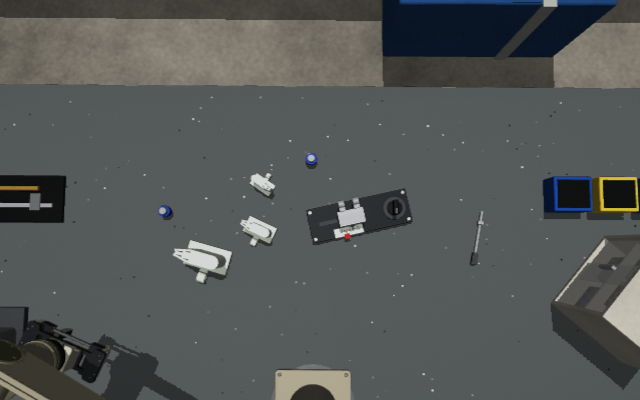

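View pics/side0.png

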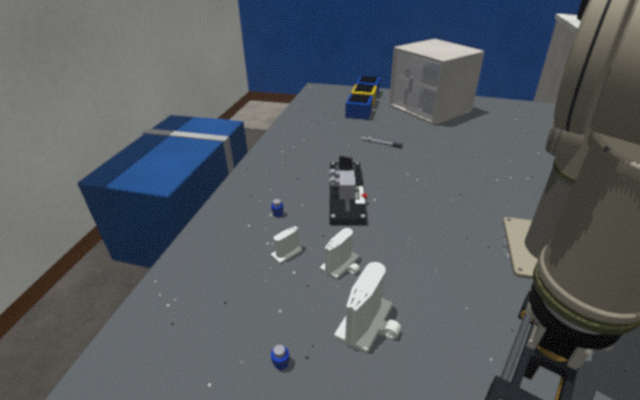

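The top view shows the stage at about (359,216), with the knob right at (395,208) and the jamb at (350,216). There are three fairings: large (203,260), medium (258,230) and small (262,184). Couplers are at (311,158) and (165,211), and the mandrel at (478,237).

```bash
python3 - <<'E'
from h import *
i,im,d=load("top0")
v,u=np.mgrid[:400,:640]; P=withdepth(i,np.c_[u.ravel(),v.ravel()],d).reshape(400,640,3)
z=P[...,2]
print("table z",np.median(z[100:350,100:540]))
hsv=cv2.cvtColor(im,cv2.COLOR_RGB2HSV)
w=((hsv[...,2]>130)&(hsv[...,1]<70)).astype(np.uint8)
def rect(m,x0,y0,x1,y1,zp,n):
    q=np.zeros_like(m);q[y0:y1,x0:x1]=m[y0:y1,x0:x1]
    cs,_=cv2.findContours(q,0,2); c=max(cs,key=cv2.contourArea)
    p=onplane(i,c.reshape(-1,2),zp)[:,:2].astype(np.float32)*1000
    r=cv2.minAreaRect(p); print(n,np.round(r[0],1),np.round(r[1],1),round(r[2],1)); return q
for n,b in dict(big=(165,230,240,285),mid=(232,208,285,250),small=(240,165,285,200)).items():
    rect(w,*b,0.012,n); print("  zmax",z[b[1]:b[3],b[0]:b[2]].max())
st=((z>0.015)&(z<0.4)).astype(np.uint8)
rect(st,295,180,425,250,0.025,"stage")
cv2.imwrite('pics/topc.png',cv2.resize(im[140:290,160:430],None,fx=2.9,fy=2.9,interpolation=cv2.INTER_CUBIC)[...,::-1])
E
```

```text
table z 0.00040170219733337564
big [431.6 330. ] [166.5  78.8] 74.6
  zmax 1.4229227742265114
mid [506.3 172.4] [105.2  75. ] 64.1
  zmax 1.4229227742265114
small [658.8 150.7] [76.1 57.7] 57.6
  zmax 1.4229227742265114
stage [ 555.7 -135.9] [112.8 299.6] 13.4
```

View pics/topc.png

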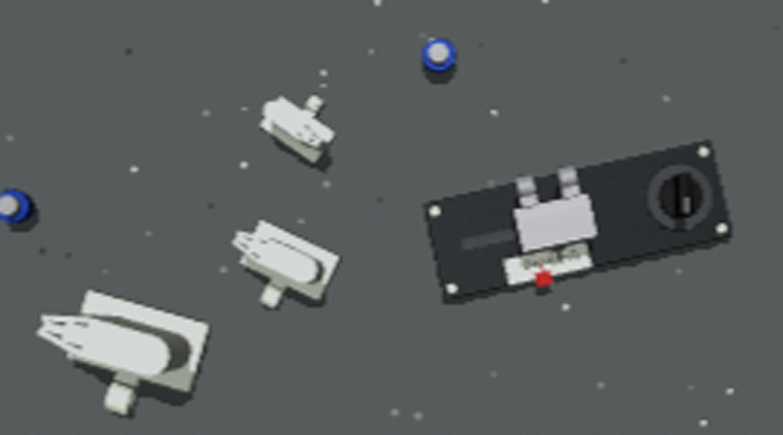

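The medium fairing's foot is about 90x50 mm, so it is the target. The crop shows the pointer side of the jamb facing the robot, with the red mark at crop (543,279) and the knob at (680,195). I'll move over the stage now and look from close up.

```bash
R='{"translation":[-36,-35,0],"twist":[0,0,0],"grip":1}' >/dev/null; python3 -m pendant '[{"translation":[-34,-33,0],"twist":[0,0,0],"grip":1},{"translation":[-34,-33,0],"twist":[0,0,0],"grip":1},{"translation":[-34,-33,0],"twist":[0,0,0],"grip":1},{"translation":[-34,-33,0],"twist":[0,0,0],"grip":1},{"translation":[-34,-33,0],"twist":[0,0,0],"grip":1},{"translation":[-34,-33,0],"twist":[0,0,0],"grip":1},{"translation":[-34,-33,0],"twist":[0,0,0],"grip":1},{"translation":[-34,-33,0],"twist":[0,0,0],"grip":1},{"translation":[-34,-33,0],"twist":[0,0,0],"grip":1},{"translation":[-34,-33,0],"twist":[0,0,0],"grip":1}]' 20
python3 - <<'E'
from h import *
i,im,d=load("top0")
for n,uv,z in (("knob",(394.5,207.2),.069),("mark",(347.2,236.2),.03)):
    print(n,onplane(i,[uv],z)[0])
E
```

```text
t: 1.15
tool_pos: [0.4193, 0.1075, 0.2139]
orientation: [-0.594, -3.082, 0.009]
force: [0.9, 0.9, -0.1]
opening: 0.0929
knob [ 0.57704494 -0.23283511  0.069     ]
mark [ 0.49429285 -0.10010396  0.03      ]
```

```bash
python3 -m pendant '[{"translation":[-34,-34,6],"twist":[0,0,0],"grip":1},{"translation":[-34,-34,6],"twist":[0,0,0],"grip":1},{"translation":[-34,-34,6],"twist":[0,0,0],"grip":1},{"translation":[-34,-34,6],"twist":[0,0,0],"grip":1},{"translation":[-34,-34,6],"twist":[0,0,0],"grip":1},{"translation":[-34,-34,6],"twist":[0,0,0],"grip":1},{"translation":[0,0,6],"twist":[0,0,-0.14],"grip":1},{"translation":[0,0,6],"twist":[0,0,-0.14],"grip":0.2},{"translation":[0,0,0],"twist":[0,0,-0.14],"grip":0},{"translation":[0,0,0],"twist":[0,0,0],"grip":0}]' 20
python3 - <<'E'
from h import *
i,im,d=snap("wrist","w1")
print(proj(i,[[.577,-.233,.069],[.494,-.1,.03]]))
E
```

```text
t: 2.15
tool_pos: [0.5332, -0.1752, 0.1618]
orientation: [0.068, -3.135, 0.005]
force: [0.3, 0.5, -0.2]
opening: 0.0739
[[247.49953765 242.61687763]
 [394.73992634 150.82548258]]
```

View pics/w1.png

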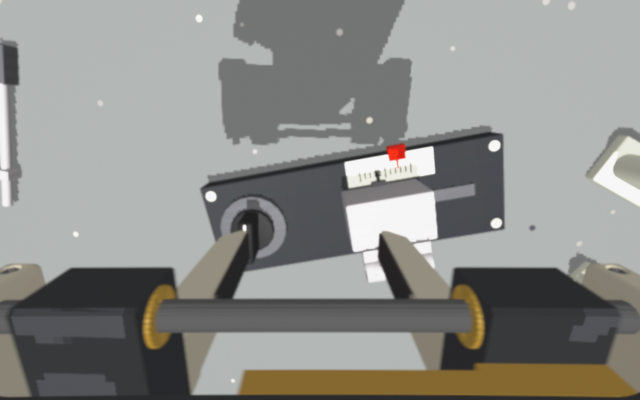

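The wrist view shows the red marker at (397,153), with its line at about x=398. The black pointer tip is near (378,175), the knob at (253,228), and the stage corner screws at (210,197), (494,146) and (496,223).

```bash
python3 - <<'E'
from h import *
i,im,d=load("w1")
a=cv2.resize(im[125:265,330:450],None,fx=5,fy=4.2,interpolation=cv2.INTER_CUBIC)
b=cv2.resize(im[170:270,195:300],None,fx=1.9,fy=5.88,interpolation=cv2.INTER_CUBIC)
cv2.imwrite('pics/w1c.png',np.hstack([a,b])[:588,:,::-1])
g=cv2.cvtColor(im,cv2.COLOR_RGB2GRAY).astype(int); hsv=cv2.cvtColor(im,cv2.COLOR_RGB2HSV)
# screws
s=[]
for (x,y) in ((210,197),(494,146),(496,223)):
    w=im[y-9:y+10,x-9:x+10].min(2)>120; vv,uu=np.nonzero(w); s.append((uu.mean()+x-9,vv.mean()+y-9))
S=onplane(i,s,.026); print(np.round(s,1),np.round(S,4))
e=S[1]-S[0]; print("yaw deg",np.degrees(np.arctan2(-e[0],e[1])),np.linalg.norm(e), np.linalg.norm(S[1]-S[2]), "center",(S[0]+S[2])/2)
red=(im[...,0]>150)&(im[...,1]<90)&(im[...,2]<90)
vv,uu=np.nonzero(red)
for v in range(vv.min(),vv.max()+1): print(v,uu[vv==v].min(),uu[vv==v].max(),end='; ')
print()
for v in range(166,184): print(v,g[v,368:404].tolist())
E
```

```text
[[208.5 197.2]
 [495.1 145.4]
 [497.7 224.7]] [[ 0.5491 -0.2805  0.026 ]
 [ 0.4854 -0.0043  0.026 ]
 [ 0.5654  0.0147  0.026 ]]
yaw deg 12.97681213106275 0.2835072244512603 0.08220515012069801 center [ 0.55723355 -0.1329004   0.026     ]
144 400 404; 145 395 404; 146 389 404; 147 388 404; 148 387 404; 149 387 404; 150 387 405; 151 387 404; 152 388 403; 153 388 403; 154 389 403; 155 389 404; 156 389 404; 157 390 403; 158 390 399; 159 390 397; 
166 [247, 247, 247, 247, 247, 247, 247, 247, 247, 247, 247, 247, 247, 247, 247, 247, 244, 247, 247, 247, 247, 247, 247, 247, 247, 247, 247, 246, 244, 201, 196, 227, 222, 235, 239, 238]
167 [247, 247, 247, 247, 247, 247, 247, 247, 247, 247, 247, 247, 247, 247, 247, 247, 236, 244, 247, 247, 247, 247, 246, 246, 246, 244, 232, 225, 234, 207, 206, 213, 196, 226, 236, 234]
168 [247, 247, 247, 247, 247, 247, 247, 247, 246, 246, 247, 247, 247, 247, 247, 244, 218, 229, 245, 247, 247, 243, 230, 237, 239, 235, 217, 196, 224, 228, 227, 214, 180, 215, 233, 234]
169 [247, 247, 247, 247, 247, 247, 247, 239, 234, 235, 239, 244, 247, 247, 247, 238, 199, 205, 236
[... 1901 characters left out ...]
, 140, 125, 116]
180 [237, 237, 234, 231, 228, 224, 212, 184, 142, 83, 58, 83, 112, 123, 120, 112, 122, 162, 208, 224, 223, 212, 197, 190, 184, 171, 158, 140, 124, 115, 104, 98, 96, 94, 92, 93]
181 [237, 235, 226, 201, 178, 165, 147, 126, 104, 76, 68, 76, 84, 90, 92, 90, 97, 122, 152, 168, 161, 144, 126, 121, 113, 102, 95, 90, 89, 90, 91, 96, 103, 106, 108, 109]
182 [236, 234, 217, 157, 114, 102, 96, 91, 90, 86, 86, 87, 89, 92, 93, 93, 95, 99, 104, 103, 97, 91, 89, 91, 93, 97, 102, 104, 106, 108, 110, 113, 116, 117, 118, 118]
183 [231, 227, 203, 137, 94, 90, 90, 91, 92, 93, 93, 94, 93, 94, 94, 95, 95, 95, 96, 98, 102, 103, 105, 107, 110, 113, 116, 117, 118, 118, 119, 119, 120, 120, 120, 120]
```

View pics/w1c.png

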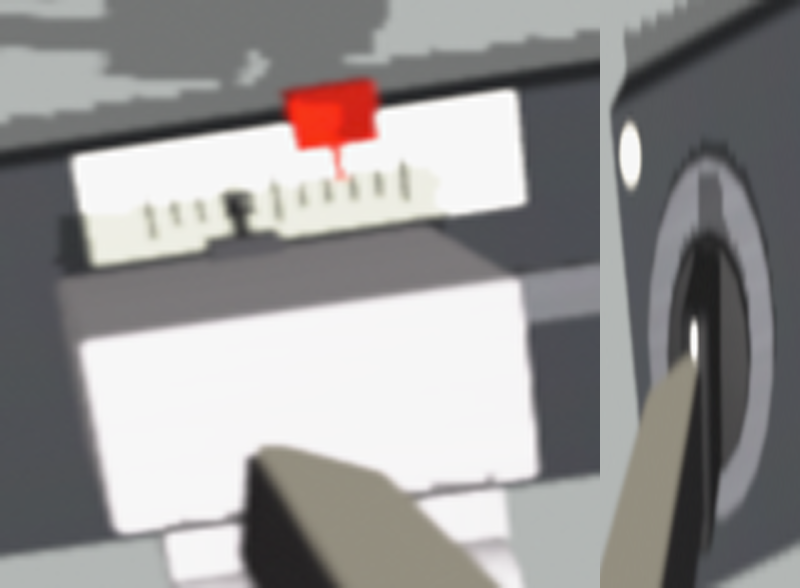

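```bash
python3 - <<'E'
from h import *
for tag,b in (("w1",(195,175,330,300)),("top0",(375,190,415,230))):
    i,im,d=load(tag)
    v,u=np.mgrid[b[1]:b[3],b[0]:b[2]]; P=withdepth(i,np.c_[u.ravel(),v.ravel()],d)
    r=np.linalg.norm(P[:,:2]-[.577,-.233],axis=1)
    for lo,hi in ((.058,.075),(.034,.044)):
        Q=P[(P[:,2]>lo)&(P[:,2]<hi)&(r<.03)]
        if len(Q)<5: continue
        rc=cv2.minAreaRect((Q[:,:2]*1000).astype(np.float32)); w,vec=np.linalg.eigh(np.cov(Q[:,:2].T))
        print(tag,lo,len(Q),Q.mean(0).round(4),np.round(rc[0],1),np.round(rc[1],1),round(rc[2],1),"pc deg",np.degrees(np.arctan2(*vec[::-1,1])).round(1))
i,im,d=load("w1")
print("ring ctr .039",onplane(i,[(253.4,227.8)],.039), "idx",onplane(i,[(252.9,202.3)],.039))
a=np.radians(12.98); ey=np.array([-np.sin(a),np.cos(a),0])
p=onplane(i,[(377,171.5)],.030)[0]
for z in (.026,.03): 
    m=onplane(i,[(398,167.4),(397.2,160.7)],z); print(z,(m-p)@ey*1000)
st=robot.read_state(); print(R.from_rotvec(st["orientation"]).as_matrix().round(3).tolist(),st["q"].round(3),st["opening"])
E
```

```text
w1 0.058 372 [ 0.571  -0.2318  0.0663] [ 577.9 -234.5] [41.5 13.6] 2.2 pc deg -168.8
w1 0.034 674 [ 0.5737 -0.2288  0.0386] [ 574.5 -232.3] [42.9 34. ] 56.8 pc deg 55.9
top0 0.058 70 [ 0.5791 -0.2372  0.0682] [ 579.2 -237.8] [13.1 37.7] 89.8 pc deg 179.4
top0 0.034 103 [ 0.576  -0.2347  0.0389] [ 577. -235.] [47.6 52.6] 77.8 pc deg 107.6
ring ctr .039 [[ 0.57474794 -0.23327904  0.039     ]] idx [[ 0.54831452 -0.23351884  0.039     ]]
0.026 [21.30147791 21.25556926]
0.03 [20.37489176 20.32959062]
[[-0.999, -0.039, -0.006], [-0.039, 0.999, -0.003], [0.006, -0.003, -1.0]] [-0.405  0.064  1.664 -0.005  1.418 -2.014] 0.06960986409628041
```

```bash
python3 -m pendant '[{"translation":[-11,-16,0],"twist":[0,0,0],"grip":0},{"translation":[-11,-16,0],"twist":[0,0,0],"grip":0},{"translation":[-11,-16,0],"twist":[0,0,0],"grip":0},{"translation":[-10,-15,0],"twist":[0,0,0],"grip":0},{"translation":[0,0,20],"twist":[0,0,0],"grip":0},{"translation":[0,0,20],"twist":[0,0,0],"grip":0},{"translation":[0,0,20],"twist":[0,0,0],"grip":0},{"translation":[0,0,15],"twist":[0,0,0],"grip":0},{"translation":[0,0,5],"twist":[0,0,0],"grip":0},{"translation":[0,0,0],"twist":[0,0,0],"grip":0}]' 20
python3 - <<'E'
from h import *
i,im,d=snap("wrist","w2")
st=robot.read_state(); print(R.from_rotvec(st["orientation"]).as_matrix().round(3).tolist(),st["q"].round(3),st["opening"])
Rm=R.from_rotvec(st["orientation"]).as_matrix()
print("tool delta mm",Rm.T@(np.array([.577,-.2345,.043])-st["tool_pos"])*1000)
E
```

```text
t: 3.2
tool_pos: [0.5812, -0.2371, 0.0814]
orientation: [-0.0, -3.139, 0.007]
force: [-0.0, -0.2, -0.1]
opening: 0.0466
[[-1.0, 0.0, -0.002], [0.0, 1.0, -0.005], [0.002, -0.005, -1.0]] [-0.466  0.304  1.545 -0.005  1.292 -2.035] 0.04647251882230286
tool delta mm [ 4.2753931   2.90243592 38.9240601 ]
```

View pics/w2.png

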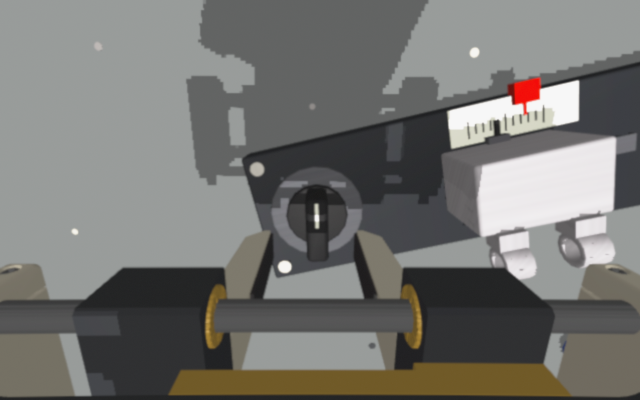

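The bar at (317,225) sits centred between the fingertips. The pointer is at (497,127) and the red line at (525,108).

```bash
python3 - <<'E'
from h import *
i,im,d=load("w2"); a=np.radians(12.98); ey=np.array([-np.sin(a),np.cos(a),0])
v,u=np.mgrid[150:300,240:400]; P=withdepth(i,np.c_[u.ravel(),v.ravel()],d)
r=np.linalg.norm(P[:,:2]-[.577,-.2345],axis=1)
Q=P[(P[:,2]>.062)&(P[:,2]<.075)&(r<.025)]; rc=cv2.minAreaRect((Q[:,:2]*1000).astype(np.float32)); print(len(Q),Q.mean(0),rc)
st=robot.read_state(); print("TCP px",proj(i,[[*st["tool_pos"][:2],.069],[.577,-.2345,.069]]))
cv2.imwrite('pics/w2c.png',cv2.resize(im[70:160,430:600],None,fx=4.7,fy=4.7,interpolation=cv2.INTER_CUBIC)[...,::-1])
print(np.array2string(cv2.cvtColor(im,cv2.COLOR_RGB2GRAY)[116:138,488:508],max_line_width=200))
red=(im[...,0].astype(int)-im[...,1]>40)
for v in range(98,118): print(v,np.nonzero(red[v])[0][[0,-1]] if red[v].any() else None,end=' ')
E
python3 -m pendant '[{"translation":[2,1,0],"twist":[0,0,0],"grip":0},{"translation":[2,1,13],"twist":[0,0,0],"grip":0},{"translation":[0,0,13],"twist":[0,0,0],"grip":0},{"translation":[0,0,10],"twist":[0,0,0],"grip":0},{"translation":[0,0,3],"twist":[0,0,0],"grip":0},{"translation":[0,0,0],"twist":[0,0,0],"grip":-0.6},{"translation":[0,0,0],"twist":[0,0,0],"grip":-1},{"translation":[0,0,0],"twist":[0,0,0],"grip":-1},{"translation":[0,0,0],"twist":[0,0,0],"grip":-1},{"translation":[0,0,0],"twist":[0,0,0],"grip":-1}]' 25
```

```text
1399 [ 0.57680215 -0.2350796   0.06831059] ((578.1749877929688, -235.08360290527344), (41.186729431152344, 13.96866226196289), 1.6052894592285156)
TCP px [[313.57821385 235.96429263]
 [317.99898568 229.42341464]]
[[247 247 246 245 245 245 245 246 247 247 247 247 247 246 245 238 189 156 220 243]
 [247 246 243 234 229 229 233 242 246 246 246 247 247 245 235 214 163 130 185 228]
 [246 245 236 220 215 214 220 237 244 241 240 245 246 244 227 201 156 117 160 210]
 [244 238 217 207 205 197 199 218 220 184 187 231 243 242 224 201 160 116 154 203]
 [226 204 170 178 180 150 131 130 125  93 107 169 220 230 220 204 167 119 152 202]
 [210 174 133 157 166 119  70  55  55  52  69 121 181 213 215 208 176 121 149 202]
 [209 170 123 152 164 116  58  41  47  51  64 109 167 206 214 211 182 122 146 201]
 [208 170 123 150 165 118  59  39  44  48  60 105 165 205 214 211 183 122 143 201]
 [208 171 123 149 166 121  60  34  37  40  54 101 162 205 214 211 183 122 142 200]
 [208 172 124 149 169 127  65  32  36  37  50  95 158 204 214 211 183 123 140 199]
 [209 174 127 150 172 135  71  34  34  37  46  89 154 203
[... 621 characters left out ...]
210 197 159  94  42  33  37  39  45  66  82  83  77  71  72  77  82]
 [202 198 192 180 157 122  76  44  41  45  50  54  60  67  71  73  75  76  77  78]
 [153 138 124 110  95  78  64  58  60  64  69  73  75  77  78  79  79  79  79  79]
 [ 89  79  72  68  69  70  71  74  75  76  77  79  80  79  79  79  79  79  79  79]]
98 [512 539] 99 [512 539] 100 [512 536] 101 [512 531] 102 [512 527] 103 [513 526] 104 [514 526] 105 [523 526] 106 [523 526] 107 [523 526] 108 [523 526] 109 [523 526] 110 [523 526] 111 [523 526] 112 [524 527] 113 [523 527] 114 [524 527] 115 None 116 None 117 None t: 4.25
tool_pos: [0.579, -0.2351, 0.0428]
orientation: [0.002, 3.139, -0.008]
force: [-1.3, 2.2, -4.2]
opening: 0.014
```

```bash
python3 - <<'E'
from h import *
a=np.radians(12.98); ey=np.array([-np.sin(a),np.cos(a),0])
i1,_,_=load("w1"); i2,_,_=load("w2")
def tri(p,q):
    o1,d1=rays(i1,[p]);o2,d2=rays(i2,[q]); d1,d2=d1[0],d2[0]
    t=np.linalg.lstsq(np.c_[d1,-d2],o2-o1,rcond=None)[0]; A=o1+t[0]*d1;B=o2+t[1]*d2; return (A+B)/2,np.linalg.norm(A-B)
m=tri((398,167.4),(525.5,114.5)); p=tri((377,171),(496.3,121)); print(m,p,(m[0]-p[0])@ey*1000)
for z in(.026,.028,.03): print(z,(onplane(i2,[(525.5,114)],z)-onplane(i2,[(496.3,121)],z))@ey*1000,(onplane(i2,[(525.5,114)],z)-onplane(i2,[(496.3,121)],.03))@ey*1000)
E
python3 -m pendant '[{"translation":[0,0,0],"twist":[0,0,0.14],"grip":-1},{"translation":[0,0,0],"twist":[0,0,0.14],"grip":-1},{"translation":[0,0,0],"twist":[0,0,0.14],"grip":-1},{"translation":[0,0,0],"twist":[0,0,0.14],"grip":-1},{"translation":[0,0,0],"twist":[0,0,0.14],"grip":-1},{"translation":[0,0,0],"twist":[0,0,0.14],"grip":-1},{"translation":[0,0,0],"twist":[0,0,0.14],"grip":-1},{"translation":[0,0,0],"twist":[0,0,0.14],"grip":-1},{"translation":[0,0,0],"twist":[0,0,0.14],"grip":-1},{"translation":[0,0,0],"twist":[0,0,0.14],"grip":-1}]'
python3 -c "
from plant import robot;s=robot.read_state();print(s['q'].round(3),s['wrist_torque'])"
```

```text
(array([ 0.51040423, -0.09410212,  0.02680463]), np.float64(0.0001542026649102462)) (array([ 0.51431582, -0.11479627,  0.03008822]), np.float64(0.00039288090391429814)) 21.04396337497757
0.026 [19.33781425] [21.47599885]
0.028 [19.16328802] [20.23238032]
0.03 [18.98876179] [18.98876179]
t: 5.25
tool_pos: [0.5787, -0.2353, 0.0428]
orientation: [2.084, 2.343, -0.005]
force: [0.7, -0.6, -0.5]
opening: 0.0138
[-0.465  0.336  1.583 -0.005  1.219 -0.581] [-0.03220686  0.12800469  0.08542275]
```

```bash
python3 -m pendant '[{"translation":[0,0,0],"twist":[0,0,0.14],"grip":-1},{"translation":[0,0,0],"twist":[0,0,0.14],"grip":-1},{"translation":[0,0,0],"twist":[0,0,0.14],"grip":-1},{"translation":[0,0,0],"twist":[0,0,0.14],"grip":-1},{"translation":[0,0,0],"twist":[0,0,0.14],"grip":-1},{"translation":[0,0,0],"twist":[0,0,0.14],"grip":-1},{"translation":[0,0,0],"twist":[0,0,0.14],"grip":-1},{"translation":[0,0,0],"twist":[0,0,0.14],"grip":-1},{"translation":[0,0,0],"twist":[0,0,0],"grip":-1},{"translation":[0,0,0],"twist":[0,0,0],"grip":-1}]'
python3 - <<'E'
from h import *
s=robot.read_state();print(s['q'].round(3),s['wrist_torque'])
M=R.from_rotvec(s["orientation"]).as_matrix(); print(np.degrees(np.arctan2(M[1,0],M[0,0])))
i,im,d=snap("wrist","w3"); print(proj(i,[[.5104,-.0941,.0268]]))
E
```

```text
t: 6.25
tool_pos: [0.5784, -0.2351, 0.0428]
orientation: [3.029, 0.808, 0.0]
force: [0.4, -0.9, -1.7]
opening: 0.0137
[-0.465  0.335  1.583 -0.005  1.219  0.586] [ 0.0808521   0.17531668 -0.06436163]
29.883376682352374
[[ 56.3871234  218.34624003]]
```

```bash
python3 - <<'E'
from h import *
i,im,d=load("w3")
cv2.imwrite('pics/w3c.png',cv2.resize(im[150:280,0:170],None,fx=4.6,fy=4.6,interpolation=cv2.INTER_CUBIC)[...,::-1])
E
```

```text
(no output)
```

View pics/w3c.png

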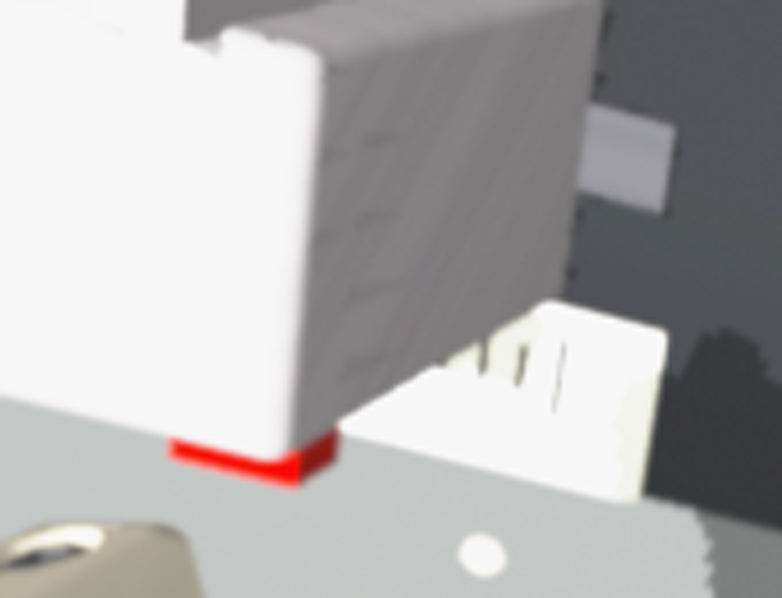

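The block hides the pointer from this side: only the red marker's edge shows at crop (250,455). I'll release, rise, and swing the camera back to the scale side.

```bash
python3 -m pendant '[{"translation":[0,0,0],"twist":[0,0,0],"grip":-0.2},{"translation":[0,0,0],"twist":[0,0,0],"grip":-0.2},{"translation":[0,0,0],"twist":[0,0,0],"grip":-0.2},{"translation":[0,0,-20],"twist":[0,0,0],"grip":-0.2},{"translation":[0,0,-30],"twist":[0,0,0],"grip":-0.2},{"translation":[0,0,-30],"twist":[0,0,-0.14],"grip":-0.2},{"translation":[0,0,0],"twist":[0,0,-0.15],"grip":-0.2},{"translation":[0,0,0],"twist":[0,0,-0.15],"grip":-0.2},{"translation":[0,0,0],"twist":[0,0,-0.15],"grip":-0.2},{"translation":[0,0,0],"twist":[0,0,-0.15],"grip":-0.2}]'
python3 -m pendant '[{"translation":[0,0,0],"twist":[0,0,-0.15],"grip":-0.2},{"translation":[0,0,0],"twist":[0,0,-0.15],"grip":-0.2},{"translation":[0,0,0],"twist":[0,0,-0.15],"grip":-0.2},{"translation":[0,0,0],"twist":[0,0,-0.15],"grip":-0.2},{"translation":[0,0,0],"twist":[0,0,-0.15],"grip":-0.2},{"translation":[0,0,0],"twist":[0,0,-0.15],"grip":-0.2},{"translation":[0,0,0],"twist":[0,0,-0.15],"grip":-0.2},{"translation":[0,0,0],"twist":[0,0,-0.15],"grip":-0.2},{"translation":[0,0,0],"twist":[0,0,-0.15],"grip":-0.2},{"translation":[0,0,0],"twist":[0,0,-0.15],"grip":-0.2}]'
```

```text
t: 7.3
tool_pos: [0.5792, -0.2352, 0.1284]
orientation: [2.517, 1.866, -0.002]
force: [0.7, -0.3, -0.8]
opening: 0.0373
t: 8.3
tool_pos: [0.5802, -0.2357, 0.1308]
orientation: [0.57, 3.081, -0.013]
force: [-0.3, 0.3, -0.2]
opening: 0.0372
```

```bash
python3 -m pendant '[{"translation":[19,28,0],"twist":[0,0,0],"grip":-0.2},{"translation":[19,28,0],"twist":[0,0,0],"grip":-0.2},{"translation":[19,28,0],"twist":[0,0,0],"grip":-0.2},{"translation":[19,28,0],"twist":[0,0,0],"grip":-0.2},{"translation":[0,0,0],"twist":[0,0,-0.14],"grip":-0.2},{"translation":[0,0,0],"twist":[0,0,-0.14],"grip":-0.2},{"translation":[0,0,0],"twist":[0,0,-0.14],"grip":-0.2},{"translation":[0,0,0],"twist":[0,0,-0.14],"grip":-0.2},{"translation":[0,0,0],"twist":[0,0,0],"grip":-0.2},{"translation":[0,0,0],"twist":[0,0,0],"grip":-0.2}]'
python3 - <<'E'
from h import *
i,im,d=snap("wrist","w4"); u,v=proj(i,[[.5104,-.0941,.0268]])[0].astype(int); print(u,v)
a=cv2.resize(im[v-30:v+40,u-45:u+45],None,fx=7,fy=7,interpolation=cv2.INTER_CUBIC)
cv2.imwrite('pics/w4c.png',a[...,::-1])
print(np.array2string(im[v-8:v+16,u-10:u+11,1],max_line_width=200))
E
```

```text
t: 9.3
tool_pos: [0.5481, -0.0994, 0.1313]
orientation: [-0.35, 3.112, -0.02]
force: [0.2, 0.1, -0.8]
opening: 0.037
330 154
[[247 247 247 246 246 246 247 247 247 246 186 137 207 241 246 247 247 247 247 247 247]
 [247 247 247 247 247 247 247 247 247 247 210 160 229 247 247 247 247 247 247 247 247]
 [247 247 247 247 247 247 247 247 247 247 216 176 241 247 247 247 247 247 247 247 247]
 [247 247 247 247 247 247 247 247 247 247 215 186 245 247 247 247 247 247 247 247 247]
 [247 247 247 247 247 247 247 247 247 246 205 185 245 247 247 247 247 247 247 247 247]
 [247 247 247 247 247 247 247 247 246 240 178 166 237 247 247 247 247 247 246 246 247]
 [245 243 244 247 247 247 247 245 234 221 154 134 188 231 246 247 247 246 240 229 239]
 [244 235 228 244 246 246 243 225 201 192 131 102 123 162 225 244 246 244 234 202 227]
 [244 233 223 242 245 245 240 215 183 174 116  80  95 142 218 243 245 244 233 201 228]
 [244 233 223 242 245 245 240 215 181 170 110  67  84 143 219 243 245 244 233 208 232]
 [244 233 223 242 245 245 240 215 181 170 109  62  79 143 220 243 245 244 233 211 234]
 [244 233 223 242 
[... 413 characters left out ...]
44]
 [245 245 245 245 245 245 245 244 238 199 111  86 155 225 243 245 245 245 245 245 245]
 [245 245 244 243 242 242 242 241 233 190 107  87 155 221 239 242 242 242 242 244 245]
 [245 244 240 222 208 204 204 201 186 146  89  76 124 174 199 204 204 206 216 235 244]
 [245 244 233 178 134 125 125 125 119 102  82  77  93 113 123 126 126 130 160 219 242]
 [242 240 224 159 110 101 101 100 100  97  94  94  96  99 100 101 101 105 139 207 238]
 [216 213 189 141 110 104 103 104 104 103 104 103 103 104 103 104 103 105 122 167 206]
 [139 136 128 113 106 105 104 104 105 104 105 105 105 105 105 105 104 105 106 117 133]
 [100 100 100 101 106 106 106 106 106 106 106 106 106 106 106 106 106 106 102  98  97]]
```

View pics/w4c.png

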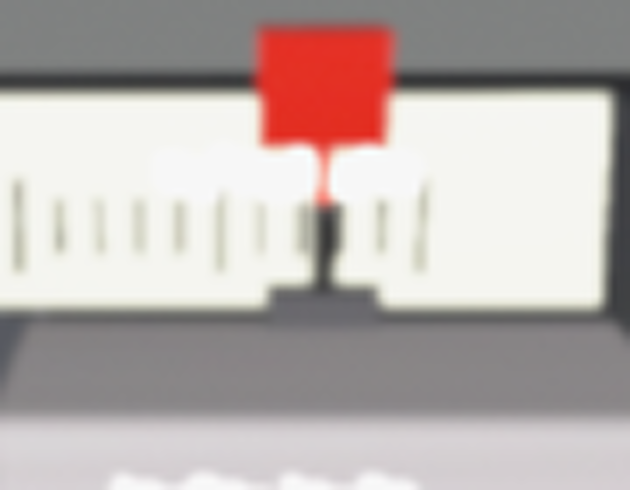

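The pointer sits on the red line: the line is at about u=330.7 and the pointer at about u=331. I'll compute the offset, and refine the fairing's pose at the same time.

```bash
python3 - <<'E'
from h import *
a=np.radians(12.98); ex=np.array([np.cos(a),np.sin(a),0]); ey=np.array([-np.sin(a),np.cos(a),0])
i,im,d=load("w4")
m=onplane(i,[(330.65,149)],.0268)[0]
for u,v in ((330.9,160),(331.2,157)): p=onplane(i,[(u,v)],.03)[0]; print("mark-pointer mm",(m-p)@ey*1000,p)
s=robot.read_state(); M=R.from_rotvec(s["orientation"]).as_matrix(); print(M.round(3).tolist(),s["q"].round(3))
# jamb from depth: top face z 70-80
v,u=np.mgrid[0:400,0:640]; P=withdepth(i,np.c_[u.ravel(),v.ravel()],d); 
Q=P[(abs(P[:,2]-.076)<.002)&(np.linalg.norm(P[:,:2]-[.56,-.11],axis=1)<.08)]
if len(Q)>20: print("jamb top",len(Q),cv2.minAreaRect((Q[:,:2]*1000).astype(np.float32)),Q[:,2].mean())
# fairing coarse from top depth
i,im,d=load("top0"); b=(232,208,285,250)
v,u=np.mgrid[b[1]:b[3],b[0]:b[2]]; P=withdepth(i,np.c_[u.ravel(),v.ravel()],d)
for lo,hi in ((.006,.018),(.06,.095),(.005,.1)):
    Q=P[(P[:,2]>lo)&(P[:,2]<hi)]; print(lo,len(Q),cv2.minAreaRect((Q[:,:2]*1000).astype(np.float32)),Q.mean(0))
E
```

```text
mark-pointer mm -0.20800798939812568 [ 0.51489244 -0.09315766  0.03      ]
mark-pointer mm -0.4293910407777066 [ 0.51231486 -0.0935246   0.03      ]
[[-0.975, -0.222, 0.011], [-0.223, 0.975, -0.011], [-0.009, -0.014, -1.0]] [-0.266  0.06   1.725 -0.008  1.343 -2.06 ]
jamb top 5298 ((545.074951171875, -86.15986633300781), (45.690372467041016, 74.79338836669922), 12.750383377075195) 0.07577642674130526
0.006 321 ((516.8391723632812, 165.4067840576172), (121.33786010742188, 150.69418334960938), 2.1385233402252197) [0.51109434 0.15637106 0.01146385]
0.06 262 ((515.493896484375, 162.0047607421875), (86.950439453125, 26.000659942626953), 64.53949737548828) [0.51430716 0.15890457 0.08421126]
0.005 680 ((516.0878295898438, 165.69744873046875), (121.82698822021484, 152.8045196533203), 0.35727065801620483) [0.51141735 0.15690101 0.0402672 ]
```

Pointer-to-mark error is about 0.3 mm or less. Next I'll move over the fairing with the jaws aligned across its thickness.

```bash
python3 -m pendant '[{"translation":[-4,48,-4],"twist":[0,0,0],"grip":-0.2},{"translation":[-4,48,-4],"twist":[0,0,0],"grip":-0.2},{"translation":[-4,48,-4],"twist":[0,0,0],"grip":0.3},{"translation":[-4,48,-4],"twist":[0,0,0],"grip":0.3},{"translation":[-4,48,0],"twist":[0,0,0],"grip":0.3},{"translation":[0,40,0],"twist":[0,0,0],"grip":0.3},{"translation":[0,0,0],"twist":[0,0,0.15],"grip":0.3},{"translation":[0,0,0],"twist":[0,0,0.15],"grip":0.3},{"translation":[0,0,0],"twist":[0,0,0.15],"grip":0.3},{"translation":[0,0,0],"twist":[0,0,0.15],"grip":0.3}]'
python3 -m pendant '[{"translation":[0,0,0],"twist":[0,0,0.15],"grip":0.3},{"translation":[0,0,0],"twist":[0,0,0.15],"grip":0.3},{"translation":[0,0,0],"twist":[0,0,0.15],"grip":0.3},{"translation":[0,0,0],"twist":[0,0,0.15],"grip":0.3},{"translation":[0,0,0],"twist":[0,0,0.15],"grip":0.3},{"translation":[0,0,0],"twist":[0,0,0.15],"grip":0.3},{"translation":[0,0,0],"twist":[0,0,0.15],"grip":0.3},{"translation":[0,0,0],"twist":[0,0,0.15],"grip":0.3},{"translation":[0,0,0],"twist":[0,0,0.15],"grip":0.3},{"translation":[0,0,0],"twist":[0,0,0.15],"grip":0.3}]'
python3 - <<'E'
from h import *
i,im,d=snap("wrist","w5"); s=robot.read_state(); M=R.from_rotvec(s["orientation"]).as_matrix(); print(M.round(3).tolist(),s["q"].round(3),s["tool_pos"])
v,u=np.mgrid[0:400,0:640]; P=withdepth(i,np.c_[u.ravel(),v.ravel()],d); r=np.linalg.norm(P[:,:2]-[.51,.162],axis=1)
cv2.imwrite('pics/w5h.png',np.clip(P[:,2].reshape(400,640)*2500,0,255).astype(np.uint8))
for lo,hi in ((.008,.016),(.075,.09),(.017,.03)):
    Q=P[(P[:,2]>lo)&(P[:,2]<hi)&(r<.085)]
    if len(Q)>9: print(lo,len(Q),cv2.minAreaRect((Q[:,:2]*1000).astype(np.float32)),Q.mean(0))
E
```

```text
t: 10.35
tool_pos: [0.5068, 0.1887, 0.1453]
orientation: [0.64, 3.058, -0.011]
force: [-0.5, 0.6, 0.3]
opening: 0.0604
t: 11.35
tool_pos: [0.5073, 0.1882, 0.1456]
orientation: [2.553, 1.8, 0.01]
force: [-1.2, -0.0, 0.3]
opening: 0.0603
[[0.345, 0.938, 0.016], [0.939, -0.345, -0.011], [-0.005, 0.018, -1.0]] [ 0.27   0.007  1.753 -0.015  1.37   0.626] [0.50738207 0.18816252 0.14558536]
0.008 1585 ((507.1817932128906, 174.23016357421875), (97.50567626953125, 65.63651275634766), 24.878189086914062) [0.50663954 0.17545207 0.01188811]
0.075 3089 ((515.0673217773438, 165.7713165283203), (87.55481719970703, 26.18289566040039), 65.30545043945312) [0.51493533 0.16624205 0.08453216]
0.017 390 ((498.3830871582031, 188.11610412597656), (74.1042251586914, 43.4830436706543), 50.50143814086914) [0.48799804 0.1822473  0.02117969]
```

View pics/w5.png

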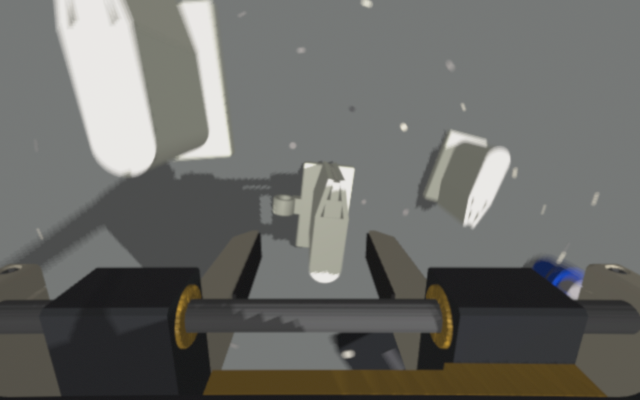

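The fairing is between the jaws, with its body at about (328,225) and the knuckle at (284,205). Foot corners are at (304,163), (354,168) and (297,247).

```bash
python3 - <<'E'
from h import *
i,im,d=load("w5"); th=np.radians(65.3); fy=np.array([np.cos(th),np.sin(th)]); fx=np.array([fy[1],-fy[0]])
c=np.array([.5151,.1658])
for n,uv,z in (("TL",(304,163),.012),("TR",(354,168),.012),("BL",(297,247),.012),("kn",(284,205),.022)):
    p=onplane(i,[uv],z)[0,:2]; print(n,p,"fx,fy rel body c mm",((p-c)@fx*1000).round(1),((p-c)@fy*1000).round(1))
v,u=np.mgrid[150:260,250:300]; P=withdepth(i,np.c_[u.ravel(),v.ravel()],d)
q=P[:,:2]-c; X=q@fx*1000;Y=q@fy*1000
k=(X<-31)&(X>-55)&(P[:,2]>.006)&(P[:,2]<.026); print("knuckle",k.sum(),X[k].min(),X[k].max(),np.percentile(Y[k],[2,50,98]),P[k,2].max())
v,u=np.mgrid[150:270,290:360]; P=withdepth(i,np.c_[u.ravel(),v.ravel()],d); q=P[:,:2]-c; X=q@fx*1000;Y=q@fy*1000
k=(P[:,2]>.009)&(P[:,2]<.0145); print("foot",np.percentile(X[k],[1,99]),np.percentile(Y[k],[1,99]))
k=(P[:,2]>.08); print("top",np.percentile(X[k],[0,100]),np.percentile(Y[k],[0,100]))
E
```

```text
TL [0.50933697 0.21168602] fx,fy rel body c mm -24.4 39.3
TR [0.55341302 0.19053163] fx,fy rel body c mm 24.5 38.5
BL [0.47178839 0.13056324] fx,fy rel body c mm -24.6 -50.1
kn [0.47761784 0.18126486] fx,fy rel body c mm -40.5 -1.6
knuckle 360 -51.95413374002982 -31.059011149008196 [-11.99977869  -3.12355102   3.128772  ] 0.02294961465903178
foot [-30.46799208  24.47369195] [-47.57790684  39.94665427]
top [-25.82881743  13.0747849 ] [-33.18476205  95.84711779]
```

```bash
python3 -m pendant '[{"translation":[-9,5,0],"twist":[0.018,0.005,0.075],"grip":0.3},{"translation":[-9,5,0],"twist":[0,0,0],"grip":0.3},{"translation":[-7,4,0],"twist":[0,0,0],"grip":0.3},{"translation":[0,0,15],"twist":[0,0,0],"grip":0.3},{"translation":[0,0,15],"twist":[0,0,0],"grip":0.3},{"translation":[0,0,0],"twist":[0,0,0],"grip":0.3},{"translation":[0,0,0],"twist":[0,0,0],"grip":0.3},{"translation":[0,0,0],"twist":[0,0,0],"grip":0.3},{"translation":[0,0,0],"twist":[0,0,0],"grip":0.3},{"translation":[0,0,0],"twist":[0,0,0],"grip":0.3}]' 25
cat > g.py <<'E'
from h import *
import sys
def need(pos,ang_deg):
    s=robot.read_state(); M=R.from_rotvec(s["orientation"]).as_matrix(); a=np.radians(ang_deg)
    D=np.c_[[np.cos(a),np.sin(a),0],[np.sin(a),-np.cos(a),0],[0,0,-1]]
    print("t",s["t"],"tcp",s["tool_pos"].round(4),"toolx",np.degrees(np.arctan2(M[1,0],M[0,0])).round(2),"shift mm",(M.T@(np.array(pos)-s["tool_pos"])*1000).round(1),"twist",R.from_matrix(M.T@D).as_rotvec().round(4),"F",s["force"].round(1),"open",round(s["opening"],4),"q",s["q"].round(2))
if __name__=="__main__": need([float(x) for x in sys.argv[1:4]],float(sys.argv[4]))
E
python3 g.py .5121 .1593 .036 65.3
```

```text
t: 12.4
tool_pos: [0.5096, 0.1589, 0.1119]
orientation: [-2.636, -1.709, 0.0]
force: [1.0, 0.8, 0.2]
opening: 0.0601
t 12.4 tcp [0.5096 0.1589 0.1119] toolx 65.91 shift mm [ 1.4  2.1 75.9] twist [-0.0006 -0.0003  0.0107] F [1.  0.8 0.2] open 0.0601 q [0.21 0.03 1.79 0.   1.32 0.63]
```

```bash
python3 -m pendant '[{"translation":[1.5,2,10],"twist":[0,0,0.01],"grip":0.3},{"translation":[0,0,16],"twist":[0,0,0],"grip":0.3},{"translation":[0,0,16],"twist":[0,0,0],"grip":0.3},{"translation":[0,0,16],"twist":[0,0,0],"grip":0.3},{"translation":[0,0,12],"twist":[0,0,0],"grip":0.3},{"translation":[0,0,4],"twist":[0,0,0],"grip":0.3},{"translation":[0,0,0],"twist":[0,0,0],"grip":0.3},{"translation":[0,0,0],"twist":[0,0,0],"grip":0.3},{"translation":[0,0,0],"twist":[0,0,0],"grip":0.3},{"translation":[0,0,0],"twist":[0,0,0],"grip":0.3}]' 25
python3 g.py .5121 .1593 .036 65.3
```

```text
t: 13.4
tool_pos: [0.5156, 0.1606, 0.0362]
orientation: [2.645, 1.692, 0.009]
force: [0.3, -0.2, 0.1]
opening: 0.0604
t 13.4 tcp [0.5156 0.1606 0.0362] toolx 65.19 shift mm [-2.6 -2.6  0.2] twist [ 0.0046 -0.0042 -0.0018] F [ 0.3 -0.2  0.1] open 0.0604 q [0.21 0.13 1.84 0.   1.17 0.64]
```

Now trim and close.

```bash
python3 -m pendant '[{"translation":[-2.5,-2.5,0],"twist":[0.004,-0.004,0],"grip":0.3},{"translation":[0,0,0],"twist":[0,0,0],"grip":0.3},{"translation":[0,0,0],"twist":[0,0,0],"grip":-0.1},{"translation":[0,0,0],"twist":[0,0,0],"grip":-0.3},{"translation":[0,0,0],"twist":[0,0,0],"grip":-1},{"translation":[0,0,0],"twist":[0,0,0],"grip":-1},{"translation":[0,0,0],"twist":[0,0,0],"grip":-1},{"translation":[0,0,0],"twist":[0,0,0],"grip":-1},{"translation":[0,0,0],"twist":[0,0,0],"grip":-1},{"translation":[0,0,0],"twist":[0,0,0],"grip":-1}]' 30
python3 g.py .5121 .1593 .036 65.3
```

```text
t: 14.4
tool_pos: [0.513, 0.1595, 0.0379]
orientation: [2.646, 1.692, 0.004]
force: [-0.1, 0.8, 1.7]
opening: 0.0257
t 14.4 tcp [0.513  0.1595 0.0379] toolx 65.19 shift mm [-0.6 -0.8  1.9] twist [ 0.0022 -0.0015 -0.0019] F [-0.1  0.8  1.7] open 0.0257 q [ 0.21  0.13  1.84 -0.    1.17  0.64]
```

Gripped at 25.7 mm. Next I'll lift, then carry it to a hover beside the jamb.

```bash
python3 -m pendant '[{"translation":[0,0,-10],"twist":[0,0,0],"grip":-1},{"translation":[0,0,-20],"twist":[0,0,0],"grip":-1},{"translation":[0,0,-25],"twist":[0,0,0],"grip":-1},{"translation":[0,0,-25],"twist":[0,0,0],"grip":-1},{"translation":[0,0,-25],"twist":[0,0,0],"grip":-1},{"translation":[0,0,-25],"twist":[0,0,0],"grip":-1},{"translation":[0,0,-20],"twist":[0,0,0],"grip":-1},{"translation":[0,0,-10],"twist":[0,0,0],"grip":-1},{"translation":[0,0,0],"twist":[0,0,0],"grip":-1},{"translation":[0,0,0],"twist":[0,0,0],"grip":-1}]'
python3 -m pendant '[{"translation":[-10,12,0],"twist":[0,0,0],"grip":-1},{"translation":[-20,25,0],"twist":[0,0,0],"grip":-1},{"translation":[-20,25,0],"twist":[0,0,0],"grip":-1},{"translation":[-20,25,0],"twist":[0,0,0],"grip":-1},{"translation":[-20,25,0],"twist":[0,0,0],"grip":-1},{"translation":[-20,25,0],"twist":[0,0,0],"grip":-1},{"translation":[-20,25,0],"twist":[0,0,0],"grip":-1},{"translation":[-10,12,0],"twist":[0,0,0],"grip":-1},{"translation":[0,0,0],"twist":[0,0,0],"grip":-1},{"translation":[0,0,0],"twist":[0,0,0],"grip":-1}]'
python3 -m pendant '[{"translation":[0,0,0],"twist":[0,0,-0.1],"grip":-1},{"translation":[0,0,0],"twist":[0,0,-0.12],"grip":-1},{"translation":[0,0,0],"twist":[0,0,-0.12],"grip":-1},{"translation":[0,0,0],"twist":[0,0,-0.12],"grip":-1},{"translation":[0,0,0],"twist":[0,0,-0.12],"grip":-1},{"translation":[0,0,0],"twist":[0,0,-0.07],"grip":-1},{"translation":[0,0,0],"twist":[0,0,0],"grip":-1},{"translation":[0,0,0],"twist":[0,0,0],"grip":-1},{"translation":[0,0,0],"twist":[0,0,0],"grip":-1},{"translation":[0,0,0],"twist":[0,0,0],"grip":-1}]'
python3 g.py .6253 -.0692 .19 102.9
```

```text
t: 15.4
tool_pos: [0.5094, 0.1586, 0.2043]
orientation: [-2.646, -1.692, 0.006]
force: [-0.2, -0.4, -2.4]
opening: 0.0255
t: 16.4
tool_pos: [0.6056, -0.0551, 0.1873]
orientation: [-2.635, -1.686, 0.036]
force: [0.0, -0.3, -2.0]
opening: 0.026
t: 17.4
tool_pos: [0.6006, -0.0437, 0.1844]
orientation: [-1.91, -2.459, 0.028]
force: [-0.1, -0.4, -1.8]
opening: 0.0261
t 17.4 tcp [ 0.6006 -0.0437  0.1844] toolx 104.3 shift mm [-30.8  17.5  -6.5] twist [-0.0316 -0.0103  0.0246] F [-0.1 -0.4 -1.8] open 0.0261 q [-0.16  0.19  1.49 -0.    1.5  -0.41]
```

```bash
python3 -m pendant '[{"translation":[-8,5,-2],"twist":[-0.03,-0.01,0.02],"grip":-1},{"translation":[-8,5,-2],"twist":[0,0,0],"grip":-1},{"translation":[-8,5,-2],"twist":[0,0,0],"grip":-1},{"translation":[-6,3,-1],"twist":[0,0,0],"grip":-1},{"translation":[0,0,0],"twist":[0,0,0],"grip":-1},{"translation":[0,0,0],"twist":[0,0,0],"grip":-1},{"translation":[0,0,0],"twist":[0,0,0],"grip":-1},{"translation":[0,0,0],"twist":[0,0,0],"grip":-1},{"translation":[0,0,0],"twist":[0,0,0],"grip":-1},{"translation":[0,0,0],"twist":[0,0,0],"grip":-1}]'
python3 g.py .6253 -.0692 .19 102.9
python3 - <<'E'
from h import *
i,im,d=snap("wrist","w6"); print(proj(i,[[.585,-.077,.076]]))
i2,im2,d2=snap("top","top6"); u,v=proj(i2,[[.6,-.077,.09]])[0].astype(int)
i3,im3,d3=snap("side","side6"); u3,v3=proj(i3,[[.6,-.077,.1]])[0].astype(int); print(u,v,u3,v3)
b=cv2.resize(im3[v3-50:v3+45,u3-45:u3+45],(360,380),interpolation=cv2.INTER_CUBIC)
cv2.imwrite('pics/c6.png',np.hstack([cv2.resize(im[:380],(440,380))[:,:],b])[...,::-1])
E
```

```text
t: 18.4
tool_pos: [0.6273, -0.0716, 0.1915]
orientation: [1.957, 2.456, 0.001]
force: [-0.2, 0.1, -2.0]
opening: 0.0261
t 18.4 tcp [ 0.6273 -0.0716  0.1915] toolx 102.9 shift mm [ 2.8 -1.4  1.5] twist [ 0.0008  0.0004 -0.    ] F [-0.2  0.1 -2. ] open 0.0261 q [-0.19  0.23  1.43 -0.    1.48 -0.42]
[[267.05455831 186.68117681]]
340 198 326 173
```

View pics/c6.png

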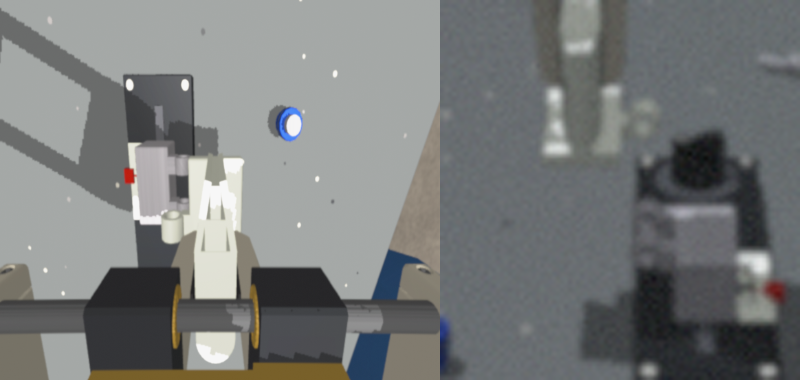

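Wrist view: the fairing knuckle is at crop (173,227), hovering above, and the jamb knuckles are at about (181,166) and (181,195). I'll measure both from this one frame.

```bash
cat > k.py <<'E'
from h import *
import sys
a=np.radians(12.9); ex=np.array([np.cos(a),np.sin(a),0]); ey=np.array([-np.sin(a),np.cos(a),0]); ez=np.array([0,0,1.]); B=np.array([.585,-.077,.076])
def pts(tag):
    i,im,d=load(tag); v,u=np.mgrid[0:400,0:640]; P=withdepth(i,np.c_[u.ravel(),v.ravel()],d); q=P-B
    return np.c_[q@ex,q@ey,q@ez]*1000,u.ravel(),v.ravel(),im
def st(n,Q,k,w=(0,1,2)): print(n,k.sum(),"x",np.percentile(Q[k,0],[1,50,99]).round(1),"y",np.percentile(Q[k,1],[1,50,99]).round(1),"z",np.percentile(Q[k,2],[1,50,99]).round(1))
E
python3 - <<'E'
from k import *
Q,u,v,im=pts("w6"); V=(Q[:,2]<200)
jt=V&(abs(Q[:,2])<3)&(Q[:,0]<-19)&(Q[:,0]>-75)&(abs(Q[:,1]+10)<70); st("jamb top",Q,jt)
kn=V&(Q[:,0]>-12)&(Q[:,0]<14)&(Q[:,2]>-8)&(Q[:,2]<16)&(abs(Q[:,1])<45); st("jamb knuckles",Q,kn)
for lo in range(-40,44,4):
    k=kn&(Q[:,1]>=lo)&(Q[:,1]<lo+4); 
    if k.any(): print(lo,k.sum(),Q[k,2].max().round(1),Q[k,0].min().round(1),Q[k,0].max().round(1))
f=(u>225)&(u<275)&(v>205)&(v<262)&(Q[:,2]>50); st("fairing kn",Q,f)
k2=f&(Q[:,2]<110)&(Q[:,0]<15); st("fk2",Q,k2)
ft=(Q[:,2]>78)&(Q[:,2]<100)&(Q[:,0]>10)&(Q[:,0]<75); st("foot top",Q,ft)
E
```

```text
jamb top 3483 x [-62.8 -42.3 -19.5] y [-35.2   4.4  37.3] z [-2.  -0.1  1.6]
jamb knuckles 669 x [-11.9  -1.9   7.9] y [-19.3  17.9  29.2] z [-7.3  8.6 11.6]
-24 3 5.5 -11.4 -9.4
-20 70 11.9 -11.5 7.8
-16 156 12.2 -11.8 6.9
12 59 11.5 -11.6 7.1
16 95 11.5 -11.5 7.2
20 99 12.3 -12.0 7.4
24 108 11.9 -11.9 8.2
28 79 12.0 -12.0 9.6
fairing kn 1626 x [-7.   9.3 24.5] y [-10.2   3.1   5.5] z [ 80.4  97.9 152.5]
fk2 1087 x [-7.2  4.2 14.7] y [-10.3   0.3   5.2] z [ 80.3  96.2 100.1]
foot top 3368 x [10.6 31.3 67.6] y [-7.3 22.5 44.6] z [82.1 89.4 95.5]
```

```bash
cat >> k.py <<'E'
from scipy.optimize import least_squares
def circ(n,Q,k,c0):
    X=Q[k][:,[0,2]]
    f=lambda p: np.hypot(X[:,0]-p[0],X[:,1]-p[1])-11
    r=least_squares(f,c0,loss="soft_l1",f_scale=0.7); print(n,len(X),"centre x,z",r.x.round(2),"med|res|",np.median(abs(f(r.x))).round(2)); return r.x
E
python3 - <<'E'
from k import *
Q,u,v,im=pts("w6")
j=(Q[:,0]>-8)&(Q[:,0]<13)&(Q[:,2]>0)&(Q[:,2]<14)
circ("jamb+",Q,j&(Q[:,1]>15)&(Q[:,1]<28),(0,0)); circ("jamb-",Q,j&(Q[:,1]<-14)&(Q[:,1]>-28),(0,0))
f=(u>225)&(u<275)&(v>205)&(v<262)&(Q[:,2]>85)&(Q[:,2]<105)&(Q[:,0]<9)&(Q[:,1]>-9.5)&(Q[:,1]<4.5)
circ("fair",Q,f,(1,88)); st("f",Q,f)
E
```

```text
jamb+ 259 centre x,z [ 0.12 -0.38] med|res| 0.4
jamb- 80 centre x,z [ 0.13 -0.28] med|res| 0.41
fair 528 centre x,z [ 2.25 88.3 ] med|res| 0.35
f 528 x [-7.2  1.6  8.9] y [-9.4 -2.2  4.4] z [ 86.1  98.4 100.4]
```

The measurements agree with the dead reckoning: the jamb bore is at (0.1,-0.3) mm from my estimate and the fairing bore at (2.25,88.3), y about -2.6. I'll shift and descend partway.

```bash
python3 -m pendant '[{"translation":[1.5,-1,0],"twist":[0,0,0],"grip":-1},{"translation":[1.2,-1,0],"twist":[0,0,0],"grip":-1},{"translation":[0,0,8],"twist":[0,0,0],"grip":-1},{"translation":[0,0,12],"twist":[0,0,0],"grip":-1},{"translation":[0,0,12],"twist":[0,0,0],"grip":-1},{"translation":[0,0,12],"twist":[0,0,0],"grip":-1},{"translation":[0,0,8],"twist":[0,0,0],"grip":-1},{"translation":[0,0,0],"twist":[0,0,0],"grip":-1},{"translation":[0,0,0],"twist":[0,0,0],"grip":-1},{"translation":[0,0,0],"twist":[0,0,0],"grip":-1}]'
python3 g.py .6247 -.0695 .1029 102.9
```

```text
t: 19.55
tool_pos: [0.6232, -0.069, 0.1325]
orientation: [-1.956, -2.455, 0.002]
force: [0.1, 0.6, -3.1]
opening: 0.026
t 19.55 tcp [ 0.6232 -0.069   0.1325] toolx 102.9 shift mm [-0.9  1.5 29.6] twist [-0.0025 -0.001  -0.    ] F [ 0.1  0.6 -3.1] open 0.026 q [-0.19  0.26  1.5  -0.    1.38 -0.42]
```

```bash
python3 -m pendant '[{"translation":[-0.8,1.4,0],"twist":[-0.002,-0.001,0],"grip":-1},{"translation":[0,0,0],"twist":[0,0,0],"grip":-1},{"translation":[0,0,0],"twist":[0,0,0],"grip":-1},{"translation":[0,0,0],"twist":[0,0,0],"grip":-1},{"translation":[0,0,0],"twist":[0,0,0],"grip":-1},{"translation":[0,0,0],"twist":[0,0,0],"grip":-1},{"translation":[0,0,0],"twist":[0,0,0],"grip":-1},{"translation":[0,0,0],"twist":[0,0,0],"grip":-1},{"translation":[0,0,0],"twist":[0,0,0],"grip":-1},{"translation":[0,0,0],"twist":[0,0,0],"grip":-1}]'
python3 g.py .6247 -.0695 .1029 102.9
python3 - <<'E'
from k import *
i,im,d=snap("wrist","w7"); print(proj(i,[B,B+[0,0,.027]]))
Q,u,v,im=pts("w7")
j=(Q[:,0]>-8)&(Q[:,0]<13)&(Q[:,2]>0)&(Q[:,2]<14)
circ("jamb+",Q,j&(Q[:,1]>15)&(Q[:,1]<28),(0,0)); circ("jamb-",Q,j&(Q[:,1]<-14)&(Q[:,1]>-28),(0,0))
f=(Q[:,2]>28)&(Q[:,2]<45)&(Q[:,0]<9)&(Q[:,0]>-13)&(abs(Q[:,1])<12)
st("f",Q,f); circ("fair",Q,f&(abs(Q[:,1])<6.5),(0,27))
for n,z0,z1 in(("jk",0,14),("fk",33,45)):
    k=(Q[:,2]>z0)&(Q[:,2]<z1)&(abs(Q[:,0])<5); print(n,np.histogram(Q[k,1],np.arange(-32,33,2)))
E
```

```text
t: 20.55
tool_pos: [0.6264, -0.0698, 0.1352]
orientation: [1.956, 2.454, 0.002]
force: [-0.2, 0.4, -2.5]
opening: 0.0256
t 20.55 tcp [ 0.6264 -0.0698  0.1352] toolx 102.9 shift mm [ 0.7 -1.7 32.3] twist [ 0.0035  0.0018 -0.    ] F [-0.2  0.4 -2.5] open 0.0256 q [-0.19  0.26  1.5  -0.    1.38 -0.42]
[[257.0695761  208.14028081]
 [250.29833418 221.0097318 ]]
jamb+ 492 centre x,z [-0.14 -0.35] med|res| 0.35
jamb- 71 centre x,z [ 0.4  -0.05] med|res| 0.37
f 686 x [-7.8  1.1  8.9] y [-8.6  0.7  7.2] z [28.7 41.6 43.8]
fair 521 centre x,z [ 0.25 51.97] med|res| 1.39
jk (array([ 0,  4, 20, 27, 12,  0,  0,  0,  0,  0,  0,  0,  0,  0,  0,  0,  0,
        0,  0,  0,  0,  0, 12, 36, 39, 35, 37, 41, 38, 42, 35,  0]), array([-32, -30, -28, -26, -24, -22, -20, -18, -16, -14, -12, -10,  -8,
        -6,  -4,  -2,   0,   2,   4,   6,   8,  10,  12,  14,  16,  18,
        20,  22,  24,  26,  28,  30,  32]))
fk (array([ 0,  0,  0,  0,  0,  0,  0,  0,  0,  0,  0, 13, 39, 43, 49, 41, 44,
       50, 47, 54,  0,  0,  0,  0,  0,  0,  0,  0,  0,  0,  0,  0]), array([-32, -30, -28, -26, -24, -22, -20, -18, -16, -14, -12, -10,  -8,
        -6,  -4,  -2,   0,   2,   4,   6,   8,  10,  12,  14,  16,  18,
        20,  22,  24,  26,  28,  30,  32]))
```

```bash
python3 - <<'E'
from k import *
Q,u,v,im=pts("w7")
f=(Q[:,2]>31)&(Q[:,2]<46)&(Q[:,0]<9)&(Q[:,0]>-13)&(abs(Q[:,1])<6.5)
circ("fair",Q,f,(0,32))
for n in range(4):
    s=robot.read_state(); print(s["t"],s["tool_pos"].round(4),s["q"].round(4)); snap("wrist",f"n{n}")
E
```

```text
fair 503 centre x,z [ 1.71 31.76] med|res| 0.36
20.6 [ 0.6264 -0.0698  0.1351] [-1.9210e-01  2.5780e-01  1.4981e+00 -2.0000e-04  1.3818e+00 -4.1720e-01]
20.65 [ 0.6264 -0.0698  0.1351] [-1.9210e-01  2.5780e-01  1.4981e+00 -3.0000e-04  1.3818e+00 -4.1720e-01]
20.7 [ 0.6264 -0.0698  0.1352] [-1.9210e-01  2.5780e-01  1.4981e+00 -2.0000e-04  1.3818e+00 -4.1720e-01]
20.75 [ 0.6264 -0.0698  0.1352] [-1.9210e-01  2.5780e-01  1.4981e+00 -3.0000e-04  1.3818e+00 -4.1720e-01]
```

```bash
python3 -m pendant '[{"translation":[0.6,-1.2,0],"twist":[0.002,0.001,0],"grip":-1},{"translation":[0,0,5],"twist":[0,0,0],"grip":-1},{"translation":[0,0,5],"twist":[0,0,0],"grip":-1},{"translation":[0,0,5],"twist":[0,0,0],"grip":-1},{"translation":[0,0,5],"twist":[0,0,0],"grip":-1},{"translation":[0,0,0],"twist":[0,0,0],"grip":-1},{"translation":[0,0,0],"twist":[0,0,0],"grip":-1},{"translation":[0,0,0],"twist":[0,0,0],"grip":-1},{"translation":[0,0,0],"twist":[0,0,0],"grip":-1},{"translation":[0,0,0],"twist":[0,0,0],"grip":-1}]'
python3 g.py .6247 -.0695 .1029 102.9
```

```text
t: 21.8
tool_pos: [0.6247, -0.0694, 0.1128]
orientation: [1.957, 2.456, 0.0]
force: [-0.3, 0.7, -2.5]
opening: 0.0258
t 21.8 tcp [ 0.6247 -0.0694  0.1128] toolx 102.9 shift mm [-0.1 -0.   9.9] twist [ 0.0005  0.0004 -0.    ] F [-0.3  0.7 -2.5] open 0.0258 q [-0.19  0.28  1.52 -0.    1.35 -0.42]
```

```bash
python3 -m pendant '[{"translation":[0,0,3],"twist":[0,0,0],"grip":-1},{"translation":[0,0,3],"twist":[0,0,0],"grip":-1},{"translation":[0,0,2],"twist":[0,0,0],"grip":-1},{"translation":[0,0,1],"twist":[0,0,0],"grip":-1},{"translation":[0,0,0],"twist":[0,0,0],"grip":-1},{"translation":[0,0,0],"twist":[0,0,0],"grip":-1},{"translation":[0,0,0],"twist":[0,0,0],"grip":-1},{"translation":[0,0,0],"twist":[0,0,0],"grip":-1},{"translation":[0,0,0],"twist":[0,0,0],"grip":-1},{"translation":[0,0,0],"twist":[0,0,0],"grip":-1}]'
python3 g.py .6247 -.0695 .1029 102.9
python3 - <<'E'
from k import *
i,im,d=snap("wrist","w8"); Q,u,v,im=pts("w8")
j=(Q[:,0]>-8)&(Q[:,0]<13)&(Q[:,2]>0)&(Q[:,2]<14)
circ("jamb+",Q,j&(Q[:,1]>15)&(Q[:,1]<28),(0,0)); circ("jamb-",Q,j&(Q[:,1]<-15)&(Q[:,1]>-30),(0,0))
f=(Q[:,2]>0)&(Q[:,2]<16)&(Q[:,0]<9)&(Q[:,0]>-13)&(abs(Q[:,1])<6.5)
circ("fair",Q,f,(0,0))
k=(Q[:,2]>0)&(Q[:,2]<16)&(abs(Q[:,0])<4); print(np.histogram(Q[k,1],np.arange(-32,33,1))[0])
bt=(Q[:,2]>50)&(Q[:,2]<90)&(abs(Q[:,0]-41)<30)&(abs(Q[:,1])<70); st("body",Q,bt)
ft=(Q[:,2]>-6)&(Q[:,2]<6)&(Q[:,0]>17)&(Q[:,0]<67)&(Q[:,1]>0)&(Q[:,1]<46); st("foot",Q,ft)
A=np.c_[Q[ft][:,:2],np.ones(ft.sum())]; print("foot plane slopes",np.linalg.lstsq(A,Q[ft][:,2],rcond=None)[0])
cv2.imwrite('pics/w8c.png',np.hstack([cv2.resize(im[120:280,200:400],None,fx=3.9,fy=3.6,interpolation=cv2.INTER_CUBIC)])[...,::-1])
E
```

```text
t: 22.8
tool_pos: [0.625, -0.0694, 0.1035]
orientation: [1.957, 2.456, 0.001]
force: [-0.1, -0.4, -2.3]
opening: 0.0258
t 22.8 tcp [ 0.625  -0.0694  0.1035] toolx 102.9 shift mm [ 0.  -0.3  0.6] twist [ 0.0013  0.0007 -0.    ] F [-0.1 -0.4 -2.3] open 0.0258 q [-0.19  0.28  1.53 -0.    1.33 -0.42]
jamb+ 650 centre x,z [-0.11 -0.36] med|res| 0.36
jamb- 199 centre x,z [ 0.09 -0.4 ] med|res| 0.32
fair 545 centre x,z [0.18 0.17] med|res| 0.37
[ 0  0  0  0  0  0  2  4 10  6 11 14 12 16 10 16 21 21 29 12  0  0  0  2
 17 15 23 14 18 19 20 14 22 22 18 18 19 20 17 35  0  0  0  0  0 15 19 17
 22 19 20 21 22 21 19 19 19 25 17 25 31  7  0  0]
body 10160 x [15.5 41.  66.8] y [-36.8   7.9  47.9] z [51.8 74.3 87.8]
foot 2759 x [17.3 50.3 65.9] y [ 0.9 28.5 44.7] z [-5.   1.3  2.9]
foot plane slopes [-0.00217822 -0.0210736   1.85037988]
```

View pics/w8c.png

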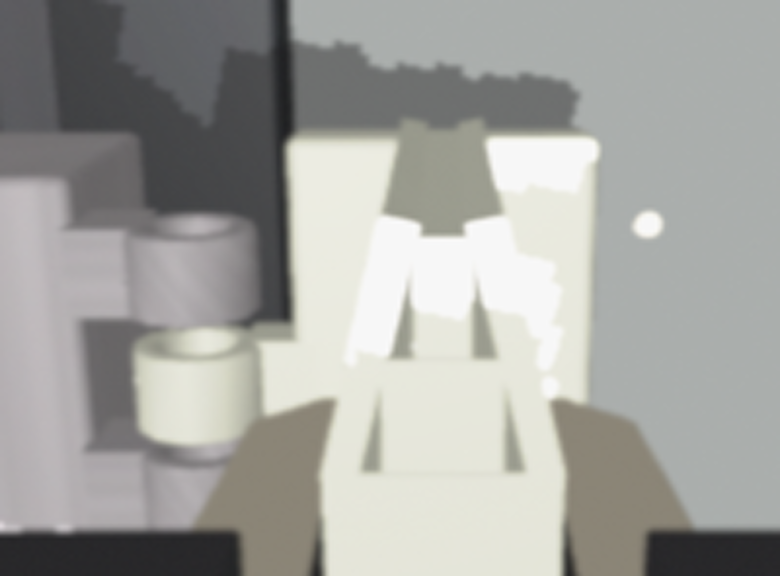

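The fairing knuckle, crop (195,385), sits in the gap between the jamb knuckles at (195,265) and (195,490) with no contact. It is about 0.5 mm high. I'll trim that and check the tilt and the pointer.

```bash
python3 - <<'E'
from k import *
Q,u,v,im=pts("w8")
def pl(n,k,):
    c=np.median(Q[k,2]); k=k&(abs(Q[:,2]-c)<1.5); A=np.c_[Q[k][:,:2],np.ones(k.sum())]; print(n,k.sum(),np.linalg.lstsq(A,Q[k][:,2],rcond=None)[0].round(4))
pl("foot",(abs(Q[:,2]-1)<3)&(Q[:,0]>18)&(Q[:,0]<64)&(Q[:,1]>5)&(Q[:,1]<43))
pl("jambtop",(abs(Q[:,2])<3)&(Q[:,0]<-21)&(Q[:,0]>-61)&(abs(Q[:,1])<33))
pl("bodytop",(abs(Q[:,2]-74)<3)&(abs(Q[:,0]-41)<11)&(Q[:,1]>-30)&(Q[:,1]<40))
E
python3 -m pendant '[{"translation":[0,0,0.5],"twist":[0,0,0],"grip":-1},{"translation":[0,0,0],"twist":[0,0,0],"grip":-1},{"translation":[0,0,0],"twist":[0,0,0],"grip":-1},{"translation":[0,0,0],"twist":[0,0,0],"grip":-1},{"translation":[0,0,0],"twist":[0,0,0],"grip":-1},{"translation":[0,0,0],"twist":[0,0,0],"grip":-1},{"translation":[0,0,0],"twist":[0,0,0],"grip":-1},{"translation":[0,0,0],"twist":[0,0,0],"grip":-1},{"translation":[0,0,0],"twist":[0,0,0],"grip":-1},{"translation":[0,0,0],"twist":[0,0,0],"grip":-1}]'
python3 g.py .6247 -.0695 .1029 102.9
python3 - <<'E'
from k import *
snap("wrist","w9"); Q,u,v,im=pts("w9")
j=(Q[:,0]>-8)&(Q[:,0]<13)&(Q[:,2]>0)&(Q[:,2]<14)
circ("jamb+",Q,j&(Q[:,1]>15)&(Q[:,1]<28),(0,0)); circ("jamb-",Q,j&(Q[:,1]<-15)&(Q[:,1]>-30),(0,0))
f=(Q[:,2]>0)&(Q[:,2]<16)&(Q[:,0]<9)&(Q[:,0]>-13)&(abs(Q[:,1])<6.5); circ("fair",Q,f,(0,0))
jt=(abs(Q[:,2])<3)&(Q[:,0]<-19)&(Q[:,0]>-75)&(abs(Q[:,1]+10)<70); st("jamb top",Q,jt)
i,im,d=load("w9"); u,v=proj(i,[[.512,-.0935,.028]])[0]; print(u,v)
i2,im2,d2=snap("side","s9"); a,b=proj(i2,[[.512,-.0935,.03]])[0].astype(int); print(a,b)
u,v=int(u),int(v); x0=max(u-35,0)
A=cv2.resize(im[max(v-30,0):v+30,x0:x0+70],(420,360),interpolation=cv2.INTER_CUBIC); Bm=cv2.resize(im2[b-25:b+25,a-27:a+27],(380,360),interpolation=cv2.INTER_CUBIC)
cv2.imwrite('pics/w9c.png',np.hstack([A,Bm])[...,::-1])
E
```

```text
foot 2040 [ 4.0000e-04 -3.4000e-03  1.5027e+00]
jambtop 5450 [-0.0008  0.0006 -0.09  ]
bodytop 5239 [ 9.00000e-04 -5.70000e-03  7.44007e+01]
t: 23.85
tool_pos: [0.6251, -0.0694, 0.103]
orientation: [1.957, 2.456, 0.001]
force: [-0.4, -0.0, -2.3]
opening: 0.026
t 23.85 tcp [ 0.6251 -0.0694  0.103 ] toolx 102.9 shift mm [ 0.  -0.4  0.1] twist [ 0.0014  0.0007 -0.    ] F [-0.4 -0.  -2.3] open 0.026 q [-0.19  0.28  1.53 -0.    1.33 -0.42]
jamb+ 660 centre x,z [-0.17 -0.33] med|res| 0.34
jamb- 196 centre x,z [ 0.29 -0.31] med|res| 0.31
fair 536 centre x,z [ 0.28 -0.31] med|res| 0.35
jamb top 6454 x [-62.2 -41.2 -19.5] y [-29.9   6.   37.2] z [-2.  -0.1  1.4]
169.00637956793656 202.43987191327392
357 194
```

View pics/w9c.png

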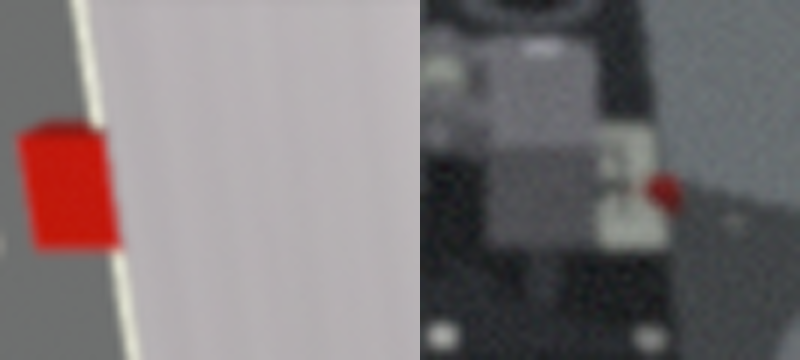

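The wrist view no longer shows the pointer, but the side view shows it level with the red marker at crop (615-660,190). Bore centres agree within about 0.3 mm, tilt is under 0.4°, and the vertical force equals the carried weight. Handing in.

```bash
python3 -c "
from plant import robot
s=robot.read_state();print(s['t'],s['force'],s['opening']);print(robot.close_job())"
```

```text
23.95 [ 0.07645327 -0.45689155 -2.42436973] 0.025974546919076597
the job is handed in; nothing more can be done
None
```

The job is done and was handed in at t = 24 s. The pointer is on the red mark, and the white fairing is held with its knuckle between the jamb's two knuckles.

**What I did:**
- I turned the knob clockwise about 2.62 rad by its bar and let go.
- I picked up the fairing with the 90 x 50 mm foot, lowered it into the gap from above and left it hanging in the grip. I planned every path clear of the couplers, the mandrel and the look-alikes.

**Last checks:**
- **Pointer:** it was about 0.2–0.4 mm past the mark when I measured it from close by after letting go of the knob. At the end the wrist camera could no longer see the pointer. The blurrier side view showed it level with the mark, and the jamb's measured position had not changed.
- **Bores:** the fairing and jamb bore centres agreed within about 0.3 mm across and in height. The knuckle was within about 0.5 mm of the middle of the gap.
- **Upright:** the final plane fits on the fairing gave a tilt under 0.4°. A rougher first fit on the foot gave 1.2°, which I put down to stray edge points.
- **Hanging free:** the vertical force stayed at about 2.4 N, the same as when the fairing was carried in the air, and the pose was steady.

I did not photograph the couplers and mandrel at the end to confirm they had not moved.

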